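# Scoop the whole float balls out of the chips

## Robot

A 6-joint arm with a two-finger parallel gripper is mounted at the origin on the work surface. World frame = base frame: x ahead of the robot, y to its left, z up, the work surface at z = 0. Lengths are in m, angles in rad, forces in N, time in s.
With the tool pointing down it reaches from about 0.35 to 0.975 m from the base axis. Payload 7.1 kg.
Tool frame: the origin (TCP) lies between the finger pads; the fingertips stand 25 mm ahead of it and the grasp point (between the pads) lies 6 mm ahead of it (ctrl.tcp_to_tips is the distance from the TCP to the fingertips, in m); y points along the fingers, z is the direction in which the jaws open and shut, and the axes are right-handed (so a half turn about y gives the same grasp; the last joint's range is limited). The gripper opens to 88 mm and grips with 3 to 60 N. Pads are 20 mm wide; open, the fingers measure 115 mm over their backs; the gripper's body (75 mm by 178 mm) begins 61 mm behind the grasp point.
Start: joints at [-1.186, 0.423, 1.63, -0, 1.089, -0.019], TCP at [0.246, -0.575, 0.248] pointing down, gripper open.
Joint ranges: [-3, 3], [-0.9, 2.11], [0.09, 2.58], [-1.31, 4.45], [0.11, 2.69], [-2.54, 2.54]. Speed limits (rad/s): [2.39, 2.39, 3.01, 3.14, 3.14, 3.14].

## Interface

Orientations are given as a unit quaternion [x, y, z, w].
In Python, from station import ctrl gives the robot as it stands.
- The arm moves only by the shell command python3 -m inch 'ROWS'. ROWS is JSON, a list of rows, each an object of numbers: "x", "y", "z": the shift along the tool's x, y, z in cm; "turn": the turn about the tool's y in degrees; "claw": the gripper's target within -1 to 1 (fully open at 1, half-way at 0, shut at -1). In form: [{"x": .., "y": .., "z": .., "turn": .., "claw": ..}, ...]. A call has 1 to 12 rows; each row shifts and turns the pose as measured when the row begins, along the tool's axes as they then stand; what a row does not reach is not made up. A row lasts 1/8 s, in which the tool goes at most 62.5 mm and 10.7 degrees, less where a joint would pass 70% of its speed; a pose out of reach is approached as far as the arm can. A call with a gripper value outside its range is refused whole. The fingers move at their own pace and stop on an object; the grip force is fixed at half the most. Time passes only in rows, so rows that do not move let the fingers close. It gives the time, the measured TCP pose, the force and the opening at its end, in the units of the state.
- ctrl.get_obs(): the state, without advancing time (a new reading comes with each control period).
- ctrl.camera(name): name is "scene" or "side" or "wrist"; returns (picture, depth): 480x640x3 uint8, red, green, blue; 480x640 float32, m along the optical axis (not along the pixel's ray), 0 where there is no reading.
- ctrl.calibration(name): a dict with "fx", "fy", "cx", "cy" (pixels), "extrinsics" (4x4, takes a point from world to camera coordinates); the wrist camera has in their place "hand_eye" (4x4, takes a point from camera to tool coordinates, whose origin is the TCP and whose axes are the tool frame's). Camera axes: x right, y up, looking along -z (the intrinsics and any distortion apply to the point x, -y, -z); pixel columns grow to the right and rows downward; lengths in m; the calibration is good to about 2 mm. A picture is of the moment at which its call begins: read the wrist's pose just before it. calibration takes no time and is no camera call.
- ctrl.close_job(): hands the job in, once; it reports no verdict.
The state is a dict: "time": time; "joint_pos": joint angles; "qd": joint speeds; "effort": joint torques, N m; "ee_pos": TCP position; "orientation": TCP orientation; "wrist_force": force on the tool from outside, world axes, zero at the start; "moment": the same for the moment, N m; "gripper_width": finger opening in m.
Only numpy, scipy, OpenCV 4.12 (cv2) and the standard library are available. Lean on these libraries where they do the work, as an engineer would, in place of code of your own. Each camera call takes 0.05 s, during which the arm holds its last target.

## Task

Using the slotted wire scoop (not the one with the closed floor), scoop both whole white balls out of the grey tray without touching them with the fingers, and lift them out over the tray so that the small chips stay behind in it. Then set the scoop down upright, with both balls in it, about the middle of the flat shelf along the tray's side, and let go; both chips must end up in the tray.

Things in the scene. Friction and masses are not known exactly. Their poses are not given: they have to be found in the camera images.
- scoop_grip (a point): Slotted wire scoop (loose, 0.2 kg): centre of its level black grip bar, 90 (x) x 14 x 16 mm, 96 mm above its underside. +x to the open mouth, z up. Floor: six 4 mm wires along x with 22 mm gaps, tips 60 mm ahead of this point, a 2.5 mm hump 8 mm behind the tips keeps balls in if carried level; 138 mm wide. Back wall 52 mm behind, 45 high. Balls pushed to the tray's end wall ride in over the humps.
- tray: Fixed grey tray, 45 mm high. Origin: centre of its bowl's underside; x along the bowl, z up. Bowl inside 270 (x) x 160 mm (y), walls 5 mm, inner floor at z = 5 mm. Flat rimless shelf along its +y side: 180 (x) x 175 mm, top at z = 30 mm, middle at x = 0, y = 172.5 mm. Balls start in the +x half of the bowl (centres at x over 30 mm); the -x half is empty; scoop towards the +x end wall.
- ball_a_center (a point): Centre of a whole white hollow plastic ball, 50 mm diameter, about 30 g, smooth, free to roll, lying on the tray's floor.
- ball_b_center (a point): Centre of the second whole ball, the same as the first.
- chip_a_center (a point): Centre of a small white plastic chip, roughly round, 13 mm across and 8 mm thick, lying on the tray's floor. It falls through the gaps of the slotted scoop.
- chip_b_center (a point): Centre of the second chip, the same as the first.
Not all that is in view belongs to the job. Leave any brown or purple look-alike of the part that bears ball_a_center alone.

How it is judged:
By the outcome, as a careful person would: the job done as asked, in the order asked, and still so for the second after the job is handed in, with the robot touching nothing.
It also fails if it takes over 61 s, if anything falls off the work surface, if the arm or the gripper's body presses on something with over 40 N, if the wrist force passes 120 N, or if a joint passes its speed limit or range.

## Working session

There is one attempt and no reset: what is moved stays moved. The work goes in short steps, Python scripts to look and compute and a shell command to move; the robot and the scene stay as the last step left them, time stands still between calls to the robot, and variables do not carry over. Pictures are saved under pics/ and viewed, and the job is handed in when it is done.

```bash
ls; mkdir -p pics; cat > h.py <<'E'
import numpy as np,cv2
from station import ctrl
from scipy.spatial.transform import Rotation as R
def save(n,img): cv2.imwrite('pics/'+n+'.png',img[:,:,::-1])
E
python3 - <<'E'
from h import *
o=ctrl.get_obs();print(o)
for n in ['scene','side','wrist']:
    p,d=ctrl.camera(n);save(n+'0',p);np.save('pics/'+n+'0.npy',d);c=ctrl.calibration(n);print(n,c)
print(R.from_quat(o['orientation']).as_matrix())
E
```

```text
pics
{'time': 0.0, 'joint_pos': array([-1.18597333e+00,  4.23862835e-01,  1.63064808e+00, -1.36129573e-05,
        1.08862908e+00, -1.90090898e-02]), 'qd': array([ 3.76523689e-06,  3.81582209e-04, -1.57596286e-03, -5.68108367e-04,
        1.23787552e-03,  8.34728101e-04]), 'effort': array([ 1.81372554e-03, -5.44610596e+01, -2.73670167e+01,  6.44923886e-02,
        2.28003185e-02, -1.09407472e-04]), 'ee_pos': array([ 0.2454157 , -0.57424999,  0.24690442]), 'orientation': array([-0.14191386,  0.69327779, -0.69220347,  0.14170647]), 'wrist_force': array([-0.12909863,  0.00134343, -1.04504435]), 'moment': array([0.03273442, 0.04237764, 0.01058503]), 'gripper_width': 0.08726163907921539}
scene {'fx': 570.2058800044621, 'fy': 570.2058800044621, 'cx': 317.11180869512367, 'cy': 233.67399785975581, 'extrinsics': array([[-0.00945503,  0.999946  ,  0.0043127 ,  0.08347248],
       [-0.80439512, -0.0101679 ,  0.59400767,  0.36816636],
       [ 0.59401944,  0.00214725,  0.80444782, -1.52937258],
       [ 0.        ,  0.        ,  0.        ,  1.        ]])}
side {'fx': 451.61122326831185, 'fy': 4
[... 246 characters left out ...]
964126, -0.61771911],
       [ 0.        ,  0.        ,  0.        ,  1.        ]])}
wrist {'fx': 354.5094873051969, 'fy': 354.5094873051969, 'cx': 320.3444916951054, 'cy': 239.91684473363657, 'hand_eye': array([[ 1.28454264e-04, -9.62847625e-01, -2.70045245e-01,
        -7.47938302e-02],
       [ 1.01475909e-04,  2.70045259e-01, -9.62847624e-01,
        -1.38115432e-01],
       [ 9.99999987e-01,  9.62787965e-05,  1.32394303e-04,
        -6.87818462e-04],
       [ 0.00000000e+00,  0.00000000e+00,  0.00000000e+00,
         1.00000000e+00]])}
[[-9.19559470e-01 -5.92039425e-04  3.92950418e-01]
 [-3.92950864e-01  1.42963934e-03 -9.19558358e-01]
 [-1.73625750e-05 -9.99998803e-01 -1.54728080e-03]]
```

View pics/scene0.png

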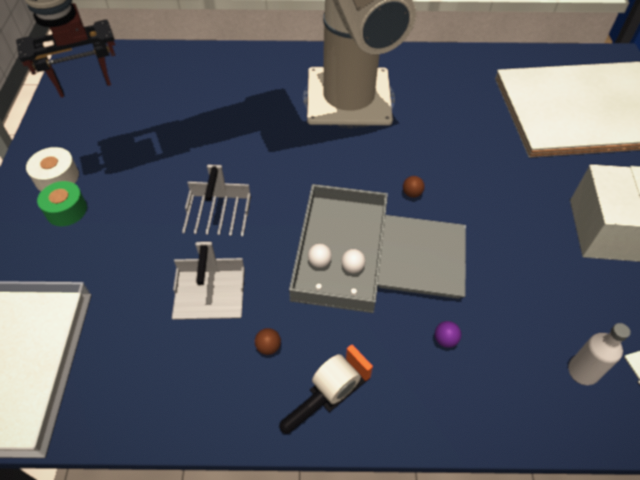

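View pics/side0.png

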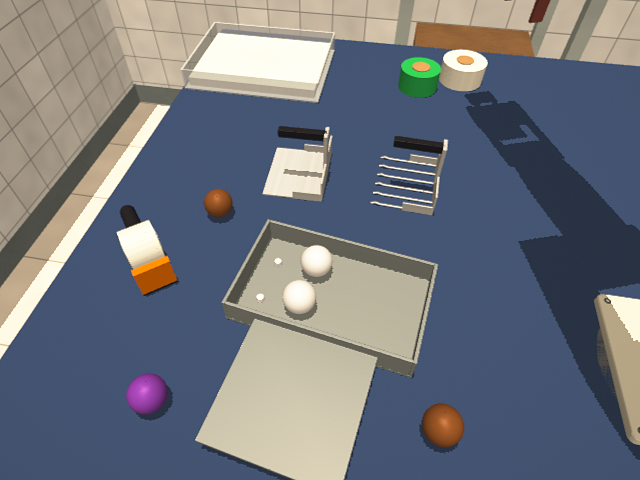

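View pics/wrist0.png

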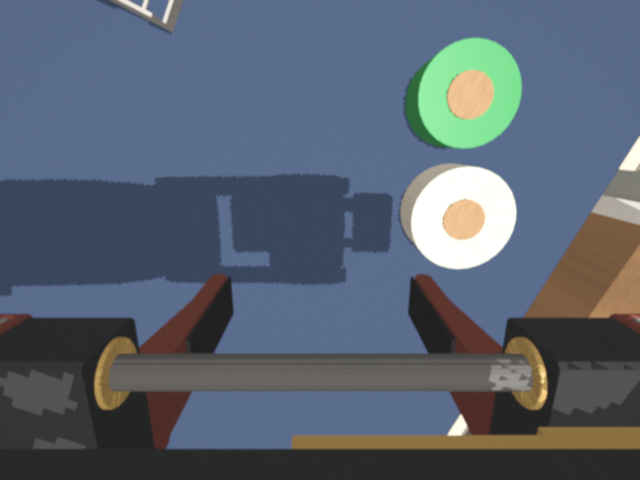

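The slotted scoop's grip is at about scene (212,183) and side (418,144). The balls are at side (317,261) and (300,297), the chips at side (278,262) and (261,297), and the shelf is towards +y. Next I'll measure these.

```bash
cat >> h.py <<'E'
def cloud(n,d):
    c=ctrl.calibration(n);v,u=np.mgrid[0:480,0:640]
    P=np.stack([(u-c['cx'])/c['fx']*d,-(v-c['cy'])/c['fy']*d,-d],-1)
    E=c['extrinsics'];return (P-E[:3,3])@E[:3,:3]
def ray(n,u,v,z):
    c=ctrl.calibration(n);E=c['extrinsics'];r=np.array([(u-c['cx'])/c['fx'],-(v-c['cy'])/c['fy'],-1])@E[:3,:3]
    o=-E[:3,:3].T@E[:3,3];return o+r*(z-o[2])/r[2]
def proj(n,P):
    c=ctrl.calibration(n);E=c['extrinsics'];q=E[:3,:3]@np.array(P)+E[:3,3]
    return q[0]/-q[2]*c['fx']+c['cx'],-q[1]/-q[2]*c['fy']+c['cy']
E
python3 - <<'E'
from h import *
for n in ['scene','side']:
    d=np.load(f'pics/{n}0.npy');W=cloud(n,d);im=cv2.imread(f'pics/{n}0.png')
    ok=d>0
    X,Y,Z=W[...,0],W[...,1],W[...,2]
    print(n,'table z',np.median(Z[ok&(abs(X-.6)<.3)&(abs(Y)<.4)]))
    hsv=cv2.cvtColor(im,cv2.COLOR_BGR2HSV)
    dark=(im.max(2)<50)&(Z>.08)&(Z<.13)&(X>.3)&(X<.8)&ok
    k,l,s,ce=cv2.connectedComponentsWithStats(dark.astype(np.uint8))
    for i in range(1,k):
        if s[i,4]>60:
            p=np.stack([X[l==i],Y[l==i]],-1).astype(np.float32)
            print('grip',s[i],cv2.minAreaRect(p),p.mean(0),np.percentile(Z[l==i],[5,50,95]))
    m=(Z>.036)&(Z<.055)&(X>.3)&(X<.9)&(Y>-.15)&(Y<.3)&ok&(im.max(2)<170)
    k,l,s,ce=cv2.connectedComponentsWithStats(m.astype(np.uint8))
    i=1+np.argmax(s[1:,4]);p=np.stack([X[l==i],Y[l==i]],-1).astype(np.float32)
    print('rim',s[i],cv2.minAreaRect(p),np.median(Z[l==i]))
    wh=((im.min(2)>150)&(X>.3)&(X<.8)&(Y>-.15)&(Y<.2)).astype(np.uint8)
    k,l,s,ce=cv2.connectedComponentsWithStats(wh)
    for i in range(1,k):
        if s[i,4]>8: print('white',s[i],ce[i],'z25',ray(n,*ce[i],.03)[:2],'chip',ray(n,*ce[i],.010)[:2])
    m=(Z>.02)&(Z<.034)&(X>.3)&(X<.95)&(Y>.05)&(Y<.35)&ok&(im.max(2)<170)
    k,l,s,ce=cv2.connectedComponentsWithStats(m.astype(np.uint8))
    i=1+np.argmax(s[1:,4]);p=np.stack([X[l==i],Y[l==i]],-1).astype(np.float32)
    print('shelf',cv2.minAreaRect(p),np.median(Z[l==i]))
    x0,y0=((150,150) if n=='scene' else (340,110));c=im[y0:y0+100,x0:x0+130];cv2.imwrite(f'pics/{n}c.png',cv2.resize(c,None,fx=5,fy=5))
E
```

```text
scene table z 0.0008595815740067561
grip [205 167  13  34 222] ((0.4010232388973236, -0.30566224455833435), (0.01531399879604578, 0.08553389459848404), 86.84342956542969) [ 0.40600348 -0.30472872] [0.09585223 0.10316032 0.10626927]
grip [197 246  11  38 256] ((0.6073146462440491, -0.29814642667770386), (0.08172294497489929, 0.014655828475952148), 2.8615269660949707) [ 0.6082417  -0.29771784] [0.09996411 0.10354234 0.10651641]
rim [ 290  184   98  120 1244] ((0.5026366114616394, -0.028282463550567627), (0.17045651376247406, 0.28585803508758545), 81.47509765625) 0.04398163013186317
white [309 243  22  21 361] [319.30193906 253.34626039] z25 [ 0.53179977 -0.07400888] chip [ 0.51806994 -0.07395931]
white [343 249  22  21 368] [353.23913043 258.88315217] z25 [ 0.54483487 -0.00358609] chip [ 0.53137072 -0.00210115]
white [315 283   7   7  37] [318.13513514 285.7027027 ] z25 [ 0.6104359  -0.07578334] chip [ 0.59830885 -0.07576995]
white [350 288   7   6  33] [353.39393939 290.48484848] z25 [ 0.62068823 -0.005415  ] chip [ 0.60877014 -0.00396734]
white [318 355  33  15 193] [335.87564767 361
[... 711 characters left out ...]
, (0.17089439928531647, 0.280089408159256), 81.61981964111328) 0.041569229154427595
white [  222   220   215   143 13278] [339.16064166 297.17336948] z25 [ 0.49126495 -0.01475239] chip [ 0.49228274 -0.02740974]
white [271 221 163  44 300] [353.75666667 242.64333333] z25 [ 0.48365492 -0.12152492] chip [ 0.48440425 -0.13794895]
white [136 222  28  42 661] [148.04387292 244.98638427] z25 [ 0.80902553 -0.05453626] chip [ 0.82125317 -0.06859709]
white [  201   319   176   139 15553] [293.10608886 391.13315759] z25 [0.52773889 0.13511773] chip [0.53004339 0.12774745]
shelf ((0.7025708556175232, 0.178651362657547), (0.04928888380527496, 0.028366418555378914), 53.582176208496094) 0.02931024685649907
```

Tray centre is about (0.503, -0.028) with yaw -8.5°. The slotted scoop's grip is about (0.401, -0.305) with yaw -3.2°. Moving above the grip.

```bash
python3 -m inch '[{"x":-4.14,"y":0.5,"z":-3.1},{"x":-4.14,"y":0.5,"z":-3.1},{"x":-4.14,"y":0.5,"z":-3.1},{"x":-4.14,"y":0.5,"z":-3.1},{"x":-4.14,"y":0.5,"z":-3.1},{"x":-4.14,"y":0.5,"z":-3.1},{"turn":8.8},{"turn":8.8},{"turn":8.8},{}]'
cat >> h.py <<'E'
def go(P,yaw=None):
    """remaining move in tool cm/deg to TCP P; yaw(deg) = scoop x direction = -tool x"""
    o=ctrl.get_obs();M=R.from_quat(o['orientation']).as_matrix();d=M.T@(np.array(P)-o['ee_pos'])*100
    h=np.degrees(np.arctan2(-M[1,0],-M[0,0]))
    print('t',o['time'],'pos',o['ee_pos'].round(4),'yaw',h.round(2),'F',o['wrist_force'].round(1),'w',round(o['gripper_width'],4),'delta cm',d.round(2),'turn',None if yaw is None else round(h-yaw,2))
def snapw(name):
    o=ctrl.get_obs();p,d=ctrl.camera('wrist');save(name,p)
    H=ctrl.calibration('wrist')['hand_eye'];M=np.eye(4);M[:3,:3]=R.from_quat(o['orientation']).as_matrix();M[:3,3]=o['ee_pos']
    c=ctrl.calibration('wrist');v,u=np.mgrid[0:480,0:640]
    P=np.stack([(u-c['cx'])/c['fx']*d,-(v-c['cy'])/c['fy']*d,-d],-1);T=M@H
    return p,d,P@T[:3,:3].T+T[:3,3]
E
python3 - <<'E'
from h import *
go([.4008,-.3053,.102],-3.2)
p,d,W=snapw('w1')
X,Y,Z=W[...,0],W[...,1],W[...,2]
m=(p.max(2)<60)&(d>0)&(Z>.085)&(Z<.125)&(abs(X-.4)<.08)&(abs(Y+.305)<.03)
q=np.stack([X[m],Y[m]],-1).astype(np.float32);print(m.sum(),cv2.minAreaRect(q),Z[m].mean())
t=m&(Z>.1);q=np.stack([X[t],Y[t]],-1).astype(np.float32);print(cv2.minAreaRect(q))
E
```

```text
t 0.15 pos [ 0.2455 -0.5743  0.2471] yaw 23.14 F [-0.6  0.1 -0.2] w 0.0878 delta cm [-24.86  14.53 -18.62] turn 26.34
0 ((0.0, 0.0), (0.0, 0.0), 0.0) nan
((0.0, 0.0), (0.0, 0.0), 0.0)invalid input
<stdin>:6: RuntimeWarning: Mean of empty slice.
  ret = ret.dtype.type(ret / rcount)
```

View pics/w1.png

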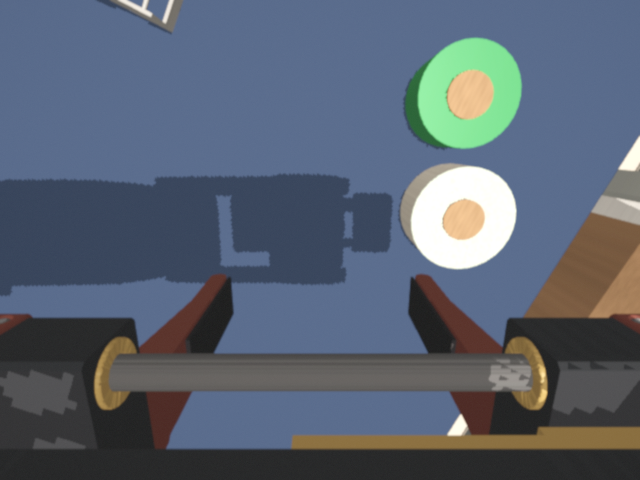

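The arm did not move: the rows were rejected, probably because every key is required. Same view as before.

```bash
python3 -m inch '[{"x":-4.14,"y":0.5,"z":-3.1,"turn":0,"claw":1},{"x":-4.14,"y":0.5,"z":-3.1,"turn":0,"claw":1},{"x":-4.14,"y":0.5,"z":-3.1,"turn":0,"claw":1},{"x":-4.14,"y":0.5,"z":-3.1,"turn":0,"claw":1},{"x":-4.14,"y":0.5,"z":-3.1,"turn":0,"claw":1},{"x":-4.14,"y":0.5,"z":-3.1,"turn":0,"claw":1},{"x":0,"y":0,"z":0,"turn":8.8,"claw":1},{"x":0,"y":0,"z":0,"turn":8.8,"claw":1},{"x":0,"y":0,"z":0,"turn":8.8,"claw":1},{"x":0,"y":0,"z":0,"turn":0,"claw":1}]'
cat > m1.py <<'E'
from h import *
import sys
go([.4008,-.3053,.102],-3.2)
p,d,W=snapw(sys.argv[1])
X,Y,Z=W[...,0],W[...,1],W[...,2]
m=(p.max(2)<60)&(d>0)&(Z>.085)&(Z<.125)&(abs(X-.4)<.08)&(abs(Y+.305)<.03)
q=np.stack([X[m],Y[m]],-1).astype(np.float32);print(m.sum(),cv2.minAreaRect(q),Z[m].mean())
t=m&(Z>.1);q=np.stack([X[t],Y[t]],-1).astype(np.float32);print(cv2.minAreaRect(q))
E
python3 m1.py w2
```

```text
time: 1.45
ee_pos: [0.4054, -0.2972, 0.2154]
orientation: [0.024, 0.707, -0.707, -0.025]
wrist_force: [0.7, -0.8, -0.2]
gripper_width: 0.0878
t 1.45 pos [ 0.4054 -0.2972  0.2154] yaw -3.97 F [ 0.7 -0.8 -0.2] w 0.0878 delta cm [ 0.39 11.34  0.85] turn -0.77
1441 ((0.40055379271507263, -0.3057766854763031), (0.012270926497876644, 0.0867282822728157), 87.51590728759766) 0.10486679316863964
((0.40055379271507263, -0.3057766854763031), (0.012270926497876644, 0.0867282822728157), 87.51590728759766)
```

View pics/w2.png

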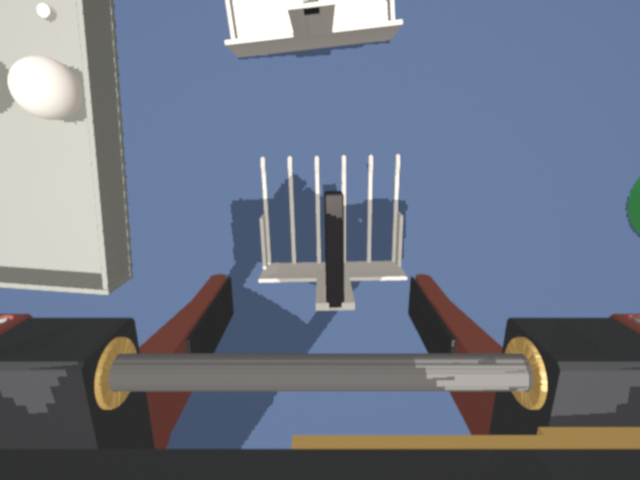

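The wrist view shows the grip bar at (335,250) and the six wires at (265–397,155), and no obstacles. Descending and closing.

```bash
python3 -m inch '[{"x":0.4,"y":1.3,"z":0.85,"turn":-1.0,"claw":1},{"x":0,"y":4,"z":0,"turn":0,"claw":1},{"x":0,"y":4,"z":0,"turn":0,"claw":1},{"x":0,"y":2,"z":0,"turn":0,"claw":1},{"x":0,"y":0,"z":0,"turn":0,"claw":1}]'
python3 - <<'E'
from h import *
go([.4006,-.3057,.102],-2.9)
E
```

```text
time: 2.12
ee_pos: [0.4014, -0.3071, 0.1004]
orientation: [-0.013, -0.706, 0.708, 0.011]
wrist_force: [-0.0, -0.9, 0.8]
gripper_width: 0.0877
t 2.125 pos [ 0.4014 -0.3071  0.1004] yaw -1.98 F [-0.  -0.9  0.8] w 0.0877 delta cm [ 0.09 -0.16 -0.14] turn 0.92
```

```bash
python3 -m inch '[{"x":0.08,"y":-0.15,"z":-0.14,"turn":0.8,"claw":1},{"x":0,"y":0,"z":0,"turn":0,"claw":-1},{"x":0,"y":0,"z":0,"turn":0,"claw":-1},{"x":0,"y":0,"z":0,"turn":0,"claw":-1},{"x":0,"y":0,"z":0,"turn":0,"claw":-1},{"x":0,"y":0,"z":0,"turn":0,"claw":-1},{"x":0,"y":0,"z":0,"turn":0,"claw":-1},{"x":0,"y":0,"z":0,"turn":0,"claw":-1}]'
python3 - <<'E'
from h import *
go([.4006,-.3057,.102],-2.9)
E
```

```text
time: 3.12
ee_pos: [0.4023, -0.307, 0.1053]
orientation: [-0.019, -0.705, 0.709, 0.014]
wrist_force: [-0.3, -0.5, -0.4]
gripper_width: 0.0214
t 3.125 pos [ 0.4023 -0.307   0.1053] yaw -2.68 F [-0.3 -0.5 -0.4] w 0.0214 delta cm [ 0.17  0.33 -0.12] turn 0.22
```

```bash
python3 -m inch '[{"x":0.1,"y":0.3,"z":0,"turn":0,"claw":-1},{"x":0,"y":0,"z":0,"turn":0,"claw":-1},{"x":0,"y":0,"z":0,"turn":0,"claw":-1},{"x":0,"y":0,"z":0,"turn":0,"claw":-1}]'
python3 - <<'E'
from h import *
go([.4006,-.3057,.102],-2.9)
E
```

```text
time: 3.62
ee_pos: [0.4019, -0.3071, 0.1032]
orientation: [-0.02, -0.705, 0.709, 0.014]
wrist_force: [-0.5, 0.6, 3.0]
gripper_width: 0.014
t 3.625 pos [ 0.4019 -0.3071  0.1032] yaw -2.71 F [-0.5  0.6  3. ] w 0.014 delta cm [ 0.13  0.12 -0.14] turn 0.19
```

Gripped at 14 mm. Lifting.

```bash
python3 -m inch '[{"x":0,"y":-3,"z":0,"turn":0,"claw":-1},{"x":0,"y":-4,"z":0,"turn":0,"claw":-1},{"x":0,"y":-4,"z":0,"turn":0,"claw":-1},{"x":0,"y":0,"z":0,"turn":0,"claw":-1}]'
python3 - <<'E'
from h import *
for n in ['scene','side']:
    p,d=ctrl.camera(n);save(n+'3',p);np.save('pics/'+n+'3.npy',d)
p,d,W=snapw('w3')
np.savez('pics/w3.npz',W=W)
c=np.array([.503,-.028]);a=np.radians(-8.5);ex=np.array([np.cos(a),np.sin(a)]);ey=np.array([-ex[1],ex[0]])
print('target',c-ex*.070)
g=c-ex*.070
go([*g,.21],-8.5)
E
```

```text
time: 4.12
ee_pos: [0.3998, -0.3057, 0.2136]
orientation: [-0.018, -0.706, 0.708, 0.015]
wrist_force: [-0.1, 0.1, -1.7]
gripper_width: 0.0135
target [ 0.43376889 -0.01765334]
t 4.275 pos [ 0.3978 -0.3041  0.2101] yaw -2.71 F [ 0.5 -0.3 -1.9] w 0.0138 delta cm [ -2.24   0.06 -28.79] turn 5.79
```

View pics/side3.png

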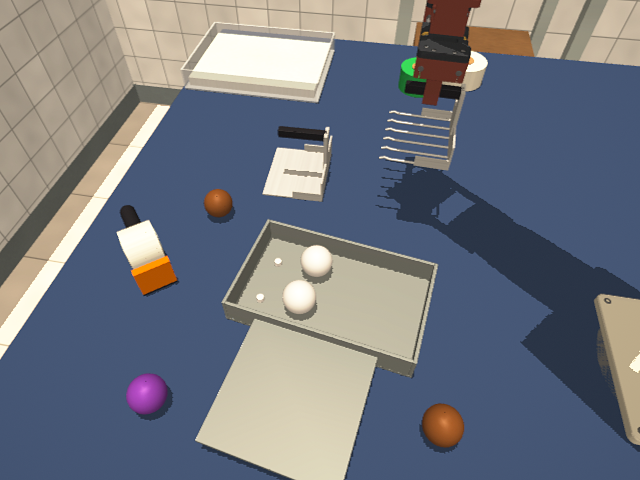

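View pics/w3.png

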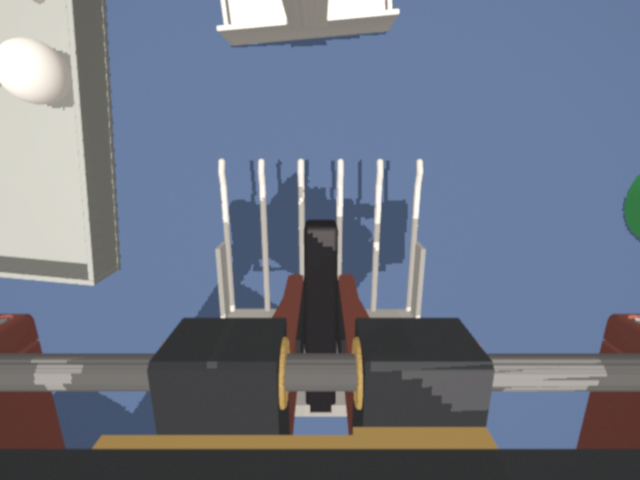

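The scoop hangs level in the grip, with wires centred on column 320 and tips at row 160. I'll measure its pose in the tool frame.

```bash
cat >> h.py <<'E'
def wtool(d):
    c=ctrl.calibration('wrist');v,u=np.mgrid[0:480,0:640]
    P=np.stack([(u-c['cx'])/c['fx']*d,-(v-c['cy'])/c['fy']*d,-d],-1);T=c['hand_eye']
    return P@T[:3,:3].T+T[:3,3]
E
python3 - <<'E'
from h import *
p,d=ctrl.camera('wrist');T=wtool(d);im=p
m=(d>0)&(p.min(2)>100)&(T[...,1]>.07)&(T[...,1]<.12)&(abs(T[...,2])<.08)
for u in (222,262,301,340,380,419):
    for lo,hi in ((156,175),(180,230)):
        s=m[lo:hi,u-6:u+7];q=T[lo:hi,u-6:u+7][s]
        if len(q): print(u,lo,len(q),'tipx',q[:,0].min().round(4),'med',np.median(q,0).round(4))
go([.4338,-.0177,.21],-8.5)
E
```

```text
222 156 96 tipx -0.0634 med [-0.058   0.0975 -0.0655]
222 180 298 tipx -0.0493 med [-0.0332  0.0987 -0.0656]
262 156 106 tipx -0.0633 med [-0.0577  0.0978 -0.0397]
262 180 296 tipx -0.0493 med [-0.0331  0.0988 -0.0398]
301 156 95 tipx -0.0633 med [-0.0579  0.0975 -0.0138]
301 180 292 tipx -0.0494 med [-0.0328  0.0988 -0.0139]
340 156 94 tipx -0.0633 med [-0.0578  0.0979  0.0118]
340 180 293 tipx -0.0494 med [-0.033   0.099   0.0119]
380 156 93 tipx -0.0628 med [-0.0578  0.0976  0.0375]
380 180 297 tipx -0.0494 med [-0.0328  0.0989  0.0377]
419 156 97 tipx -0.0627 med [-0.0578  0.0978  0.0636]
419 180 291 tipx -0.0493 med [-0.0337  0.0989  0.0635]
t 4.325 pos [ 0.3977 -0.304   0.2098] yaw -2.71 F [-0.  -0.2 -2.4] w 0.0137 delta cm [ -2.25   0.04 -28.77] turn 5.79
```

```bash
python3 -m inch '[{"x":-0.3,"y":0,"z":-4.1,"turn":0.8,"claw":-1},{"x":-0.3,"y":0,"z":-4.1,"turn":0.8,"claw":-1},{"x":-0.3,"y":0,"z":-4.1,"turn":0.8,"claw":-1},{"x":-0.3,"y":0,"z":-4.1,"turn":0.8,"claw":-1},{"x":-0.3,"y":0,"z":-4.1,"turn":0.8,"claw":-1},{"x":-0.3,"y":0,"z":-4.1,"turn":0.8,"claw":-1},{"x":-0.3,"y":0,"z":-3.2,"turn":0.8,"claw":-1},{"x":0,"y":0,"z":0,"turn":0,"claw":-1},{"x":0,"y":0,"z":0,"turn":0,"claw":-1}]'
cat > m2.py <<'E'
from h import *
import sys
c=np.array([.503,-.028]);a=np.radians(-8.5);ex=np.array([np.cos(a),np.sin(a)]);ey=np.array([-ex[1],ex[0]])
p,d,W=snapw(sys.argv[1]);X,Y,Z=W[...,0],W[...,1],W[...,2]
tx=(X-c[0])*ex[0]+(Y-c[1])*ex[1];ty=(X-c[0])*ey[0]+(Y-c[1])*ey[1]
B=(d>0)&(abs(tx)<.2)&(abs(ty)<.1)
m=B&(Z>.035)&(Z<.052)&(p.min(2)<190)&(abs(ty)>.07)
for s,nm in ((-1,'-y'),(1,'+y')):
    k=B&(ty*s>.07)&(ty*s<.1)&(Z>.041)&(Z<.05)
    if k.sum()>20:
        f=np.polyfit(tx[k],ty[k],1);print(nm,k.sum(),'slope deg',np.degrees(np.arctan(f[0])).round(2),'mid ty',np.median(ty[k]).round(4),np.percentile(ty[k],[2,98]).round(4))
k=B&(tx>.12)&(Z>.041)&(Z<.05)&(abs(ty)<.07)
if k.sum(): print('+x rim',np.percentile(tx[k],[2,50,98]).round(4))
fl=B&(abs(ty)<.06)&(abs(tx)<.12)&(Z<.01);print('floor z',np.median(Z[fl]).round(4))
w=(B&(p.min(2)>215)&(tx>-.05)&(Z<.06)).astype(np.uint8)
k,l,s,ce=cv2.connectedComponentsWithStats(w)
for i in range(1,k):
    if s[i,4]>15:
        q=l==i;print('white',s[i],'tray',tx[q].mean().round(4),ty[q].mean().round(4),'z',Z[q].min().round(3),Z[q].max().round(3))
o=ctrl.get_obs();P=o['ee_pos'];dd=P[:2]-c
M=R.from_quat(o['orientation']).as_matrix();h=np.degrees(np.arctan2(-M[1,0],-M[0,0]))
print('tcp tray',(dd@ex).round(4),(dd@ey).round(4),P[2].round(4),'yaw err',(h+8.5).round(2),'t',o['time'],'F',o['wrist_force'].round(1))
E
python3 m2.py w4
```

```text
time: 5.45
ee_pos: [0.438, -0.0201, 0.1977]
orientation: [0.044, 0.707, -0.703, -0.062]
wrist_force: [0.6, -0.1, -2.5]
gripper_width: 0.0135
-y 1709 slope deg -0.48 mid ty -0.0824 [-0.0851 -0.0748]
+y 1630 slope deg 0.51 mid ty 0.0817 [0.0743 0.0844]
floor z 0.006
white [263   1  14  16 165] tray 0.1044 0.0398 z 0.007 0.016
white [355   0  14  16 165] tray 0.1045 -0.0323 z 0.006 0.016
white [ 255   57   49   53 2042] tray 0.0455 0.0301 z 0.044 0.057
white [ 349   61   50   52 2037] tray 0.0431 -0.0394 z 0.043 0.058
tcp tray -0.0654 -0.002 0.1978 yaw err -0.1 t 5.5 F [ 0.3  0.5 -1.9]
```

View pics/w4.png

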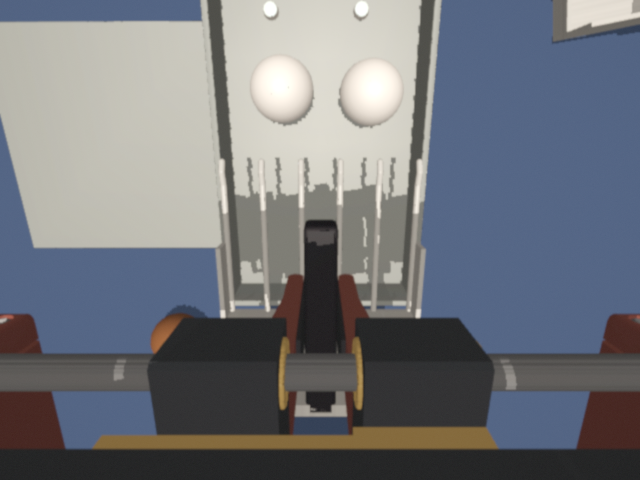

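The view shows the tray walls at columns 215 and 430, balls at (282,90) and (372,92), and chips at (270,8) and (361,8). The scoop is aligned over the empty half. I'll check tool tilt before lowering.

```bash
cat >> h.py <<'E'
def tray(c=np.array([.503,-.028])):
    a=np.radians(-8.5);ex=np.array([np.cos(a),np.sin(a)]);ey=np.array([-ex[1],ex[0]])
    o=ctrl.get_obs();P=o['ee_pos'];dd=P[:2]-c;M=R.from_quat(o['orientation']).as_matrix()
    h=np.degrees(np.arctan2(-M[1,0],-M[0,0]))
    print('t',o['time'],'tcp tray mm',(dd@ex*1e3).round(1),(dd@ey*1e3).round(1),'z',(P[2]*1e3).round(1),'yawerr',(h+8.5).round(2),'tooly',M[:,1].round(4),'toolx z',M[2,0].round(4),'F',o['wrist_force'].round(1),'w',o['gripper_width'].round(4))
E
python3 -m inch '[{"x":0.4,"y":0,"z":0.65,"turn":0,"claw":-1},{"x":0,"y":0,"z":0,"turn":0,"claw":-1},{"x":0,"y":0,"z":0,"turn":0,"claw":-1}]'
python3 -c 'from h import *;tray()'
```

```text
time: 5.88
ee_pos: [0.432, -0.0285, 0.1974]
orientation: [0.045, 0.707, -0.703, -0.063]
wrist_force: [0.2, 0.6, -1.3]
gripper_width: 0.0138Traceback (most recent call last):
  File "<string>", line 1, in <module>
    from h import *;tray()
                    ~~~~^^
  File "h.py", line 34, in tray
    print('t',o['time'],'tcp tray mm',(dd@ex*1e3).round(1),(dd@ey*1e3).round(1),'z',(P[2]*1e3).round(1),'yawerr',(h+8.5).round(2),'tooly',M[:,1].round(4),'toolx z',M[2,0].round(4),'F',o['wrist_force'].round(1),'w',o['gripper_width'].round(4))
                                                                                                                                                                                                                      ^^^^^^^^^^^^^^^^^^^^^^^^
AttributeError: 'float' object has no attribute 'round'
```

```bash
sed -i "s/o\['gripper_width'\].round(4))$/round(o['gripper_width'],4))/" h.py
python3 -c 'from h import *;tray()'
```

```text
t 5.875 tcp tray mm -70.1 -11.0 z 197.4 yawerr -0.28 tooly [-0.0255  0.0083 -0.9996] toolx z 0.0264 F [ 0.2  0.6 -1.3] w 0.0138
```

```bash
python3 -m inch '[{"x":-0.2,"y":2,"z":-0.2,"turn":-0.2,"claw":-1},{"x":-0.1,"y":3.0,"z":0,"turn":0,"claw":-1},{"x":0,"y":1.7,"z":0,"turn":0,"claw":-1},{"x":0,"y":0,"z":0,"turn":0,"claw":-1}]'
python3 -c 'from h import *;tray()'; python3 m2.py w5
```

```text
time: 6.38
ee_pos: [0.4352, -0.0275, 0.1299]
orientation: [0.046, 0.707, -0.703, -0.061]
wrist_force: [0.5, 0.4, -2.3]
gripper_width: 0.0138
t 6.375 tcp tray mm -67.1 -9.6 z 129.9 yawerr -0.2 tooly [-0.0214  0.008  -0.9997] toolx z 0.0223 F [ 0.5  0.4 -2.3] w 0.0138
-y 3724 slope deg -1.07 mid ty -0.0815 [-0.0851 -0.0739]
+y 3424 slope deg 0.03 mid ty 0.0809 [0.0792 0.0842]
floor z 0.006
white [ 218   31   66   70 3597] tray 0.0453 0.0297 z 0.044 0.057
white [ 344   35   66   70 3594] tray 0.0428 -0.0394 z 0.044 0.057
white [222 185   4  27  52] tray -0.0321 0.0568 z 0.029 0.033
white [261 185   3  27  58] tray -0.0318 0.0309 z 0.029 0.033
white [300 185   3  24  50] tray -0.0315 0.0051 z 0.029 0.032
white [339 185   2  23  44] tray -0.0309 -0.021 z 0.029 0.033
white [377 185   3  21  40] tray -0.0306 -0.047 z 0.028 0.032
white [415 186   4  28  52] tray -0.0331 -0.073 z 0.029 0.032
tcp tray -0.0666 -0.0095 0.1305 yaw err -0.19 t 6.425 F [ 0.5  0.7 -2.3]
```

View pics/w5.png

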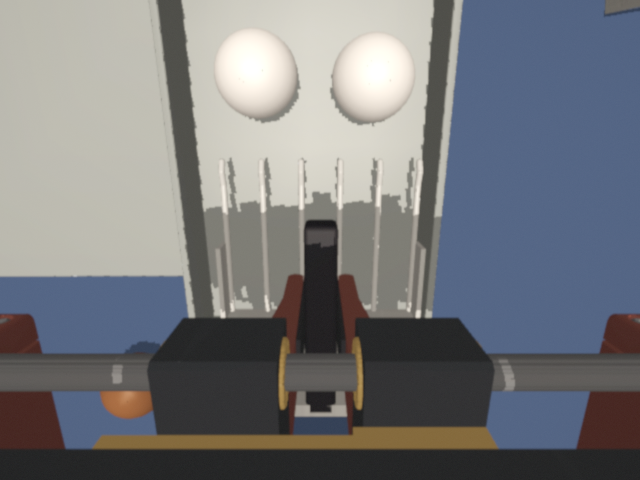

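The wires read at tray y = 57, 31, 5, -21, -47 and -73 mm, so both chips line up with gaps. Lowering to the floor.

```bash
python3 -m inch '[{"x":0.1,"y":1.2,"z":0,"turn":0,"claw":-1},{"x":0,"y":0.9,"z":0,"turn":0,"claw":-1},{"x":0,"y":0.2,"z":0,"turn":0,"claw":-1},{"x":0,"y":0,"z":0,"turn":0,"claw":-1}]'
python3 -c 'from h import *;tray()'
```

```text
time: 6.92
ee_pos: [0.4349, -0.0269, 0.1085]
orientation: [0.047, 0.707, -0.703, -0.06]
wrist_force: [0.1, -0.5, 1.0]
gripper_width: 0.0141
t 6.925 tcp tray mm -67.5 -9.0 z 108.5 yawerr -0.23 tooly [-0.0179  0.0084 -0.9998] toolx z 0.019 F [ 0.1 -0.5  1. ] w 0.0141
```

```bash
python3 -m inch '[{"x":-0.8,"y":0.05,"z":0,"turn":-0.2,"claw":-1},{"x":-0.8,"y":0.05,"z":0,"turn":0,"claw":-1},{"x":-0.8,"y":0.05,"z":0,"turn":0,"claw":-1},{"x":-0.8,"y":0.05,"z":0,"turn":0,"claw":-1},{"x":-0.8,"y":0.05,"z":0,"turn":0,"claw":-1},{"x":-0.8,"y":0.05,"z":0,"turn":0,"claw":-1},{"x":-0.8,"y":0.05,"z":0,"turn":0,"claw":-1}]'
python3 -c 'from h import *;tray()';python3 m2.py w6; python3 - <<'E'
from h import *
for n in ['scene','side']:
    p,d=ctrl.camera(n)
    q=p[170:330,270:430] if n=='scene' else p[200:400,200:460]
    save(n+'6',cv2.resize(q,None,fx=3,fy=3))
E
```

```text
time: 7.8
ee_pos: [0.4534, -0.0298, 0.1102]
orientation: [0.017, 0.708, -0.7, -0.089]
wrist_force: [-18.7, 3.1, 40.6]
gripper_width: 0.0136
t 7.8 tcp tray mm -48.7 -9.1 z 110.2 yawerr -0.09 tooly [-0.0995  0.0195 -0.9948] toolx z 0.1013 F [-18.7   3.1  40.6] w 0.0136
-y 3732 slope deg 0.03 mid ty -0.0818 [-0.085 -0.08 ]
+y 3961 slope deg 0.01 mid ty 0.0808 [0.0791 0.0843]
floor z 0.0059
white [ 207   45   73   79 4508] tray 0.0465 0.0296 z 0.044 0.057
white [ 348   50   74   79 4476] tray 0.0441 -0.0394 z 0.044 0.057
tcp tray -0.0478 -0.0091 0.1103 yaw err -0.09 t 7.85 F [-16.9   3.4  37.9]
```

View pics/w6.png

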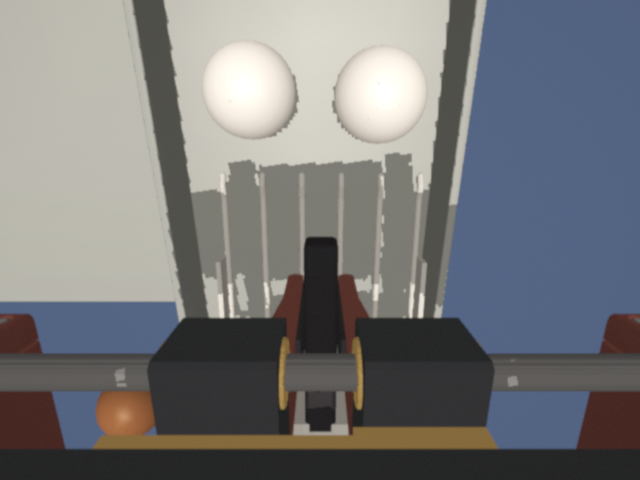

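View pics/side6.png

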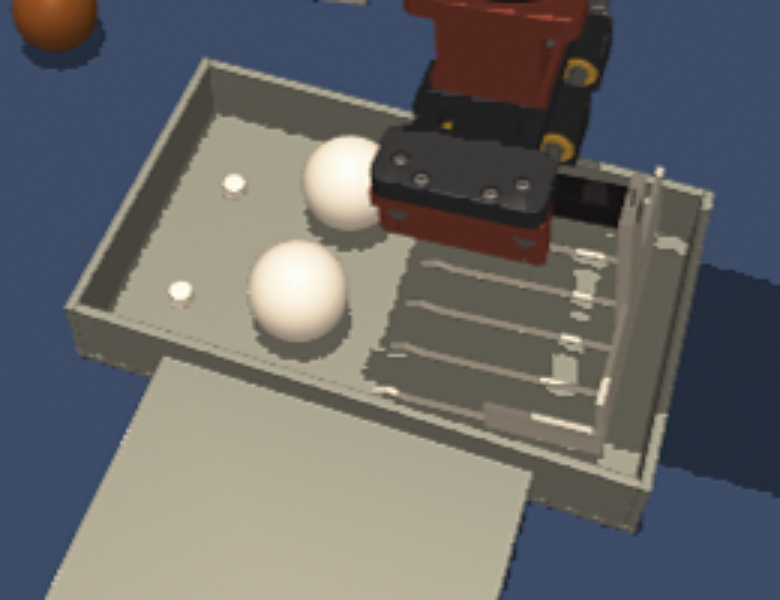

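Pressing while sliding pitched the tool nose-down by 5.8°, with a contact force of about 40 N. In the side view the scoop is flat in the tray and the balls have not moved. I'll drag back under contact to reverse the tilt.

```bash
python3 -m inch '[{"x":0.5,"y":0.0,"z":0,"turn":0,"claw":-1},{"x":0.5,"y":0.03,"z":0,"turn":0,"claw":-1}]'
python3 -c 'from h import *;tray()'
```

```text
time: 8.2
ee_pos: [0.4445, -0.0284, 0.1115]
orientation: [0.018, 0.708, -0.7, -0.087]
wrist_force: [-0.5, 0.8, -1.5]
gripper_width: 0.0138
t 8.2 tcp tray mm -57.8 -9.1 z 111.5 yawerr -0.08 tooly [-0.0961  0.0191 -0.9952] toolx z 0.0979 F [-0.5  0.8 -1.5] w 0.0138
```

```bash
python3 -m inch '[{"x":0.3,"y":0.25,"z":0,"turn":0,"claw":-1},{"x":0.5,"y":0.2,"z":0,"turn":0,"claw":-1}]'
python3 -c 'from h import *;tray()'; cat > m3.py <<'E'
from h import *
import sys
o=ctrl.get_obs();M=R.from_quat(o['orientation']).as_matrix()
p,d=ctrl.camera('wrist');save(sys.argv[1],p);T=wtool(d)
m=(d>0)&(T[...,1]>.085)&(T[...,1]<.112)&(abs(T[...,2])<.068)
# wire pixels: nearer than local surroundings
bg=cv2.medianBlur(d.astype(np.float32),5)
for u0 in (222,262,301,340,380,419):
    q=T[150:300,u0-8:u0+9].reshape(-1,3);k=m[150:300,u0-8:u0+9].ravel()
    q=q[k];W=q@M.T+o['ee_pos']
    w=W[:,2]
    # median tool-y per x bin, nearest surface
    out=[]
    for a in np.arange(-.07,0,.01):
        s=q[(q[:,0]>=a)&(q[:,0]<a+.01)]
        if len(s)>5: out.append((round(a+.005,3),round(float(np.percentile(s[:,1],15)),4)))
    print(u0,'xmin',q[:,0].min().round(4) if len(q) else None,out)
E
python3 m3.py w7
```

```text
time: 8.45
ee_pos: [0.437, -0.0272, 0.1081]
orientation: [0.019, 0.708, -0.7, -0.087]
wrist_force: [1.6, -0.3, 0.4]
gripper_width: 0.0141
t 8.45 tcp tray mm -65.4 -9.0 z 108.1 yawerr -0.08 tooly [-0.0939  0.0189 -0.9954] toolx z 0.0957 F [ 1.6 -0.3  0.4] w 0.0141
222 xmin -0.0683 [(np.float64(-0.065), 0.0959), (np.float64(-0.055), 0.0925), (np.float64(-0.045), 0.0923), (np.float64(-0.035), 0.094), (np.float64(-0.025), 0.0939), (np.float64(-0.015), 0.0945), (np.float64(-0.005), 0.0934), (np.float64(0.005), 0.0877)]
262 xmin -0.0684 [(np.float64(-0.065), 0.0958), (np.float64(-0.055), 0.0927), (np.float64(-0.045), 0.0927), (np.float64(-0.035), 0.0942), (np.float64(-0.025), 0.0945), (np.float64(-0.015), 0.0949), (np.float64(-0.005), 0.095), (np.float64(0.005), 0.0951)]
301 xmin -0.0683 [(np.float64(-0.065), 0.0956), (np.float64(-0.055), 0.0925), (np.float64(-0.045), 0.0929), (np.float64(-0.035), 0.094), (np.float64(-0.025), 0.0944), (np.float64(-0.015), 0.0945), (np.float64(-0.005), 0.0946), (np.float64(0.005), 0.0953)]
340 xmin -0.0684 [(np.float64(-0.065), 0.0957), (np.float64(-0.055), 0.0924), (np.float64(-0.045), 0.0927), (np.float64(-0.035), 0.0939), (np.float64(-0.025), 0.0943), (np.float64(-0.015), 0.0945), (np.float64(-0.005), 0.0946), (np.float64(0.005), 0.095)]
380 xmin -0.0684 [(np.float64(-0.065), 0.0954), (np.float64(-0.055), 0.0925), (np.float64(-0.045), 0.0925), (np.float64(-0.035), 0.094), (np.float64(-0.025), 0.0942), (np.float64(-0.015), 0.0945), (np.float64(-0.005), 0.0948), (np.float64(0.005), 0.0951)]
419 xmin -0.0684 [(np.float64(-0.065), 0.0954), (np.float64(-0.055), 0.0925), (np.float64(-0.045), 0.0925), (np.float64(-0.035), 0.0936), (np.float64(-0.025), 0.0941), (np.float64(-0.015), 0.094), (np.float64(-0.005), 0.0931), (np.float64(0.005), 0.0883)]
```

View pics/w7.png

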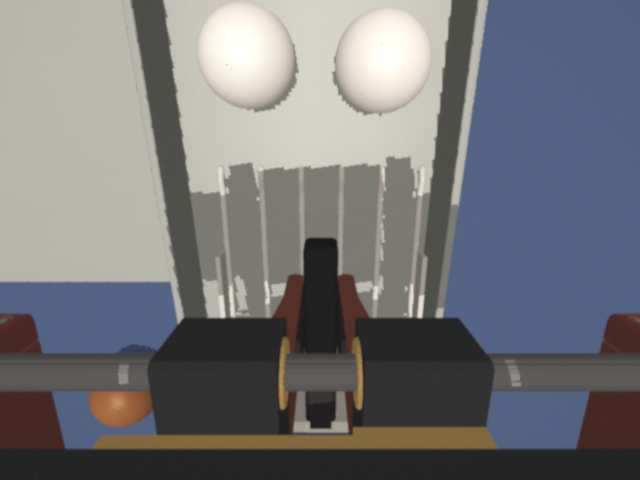

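```bash
T(){ python3 -c 'from h import *;tray()'; }
python3 -m inch '[{"x":-0.1,"y":-1,"z":0,"turn":0,"claw":-1},{"x":-0.1,"y":-1,"z":0,"turn":0,"claw":-1},{"x":-0.1,"y":-1,"z":0,"turn":0,"claw":-1}]' >/dev/null; T
python3 -m inch '[{"x":-0.1,"y":-1,"z":0,"turn":0,"claw":-1},{"x":-0.1,"y":-1,"z":0,"turn":0,"claw":-1},{"x":-0.1,"y":-1,"z":0,"turn":0,"claw":-1}]'>/dev/null;T
python3 -m inch '[{"x":0,"y":0,"z":0,"turn":0,"claw":-1}]'>/dev/null;T
python3 -m inch '[{"x":0,"y":4,"z":0,"turn":0,"claw":-1}]'>/dev/null;T
python3 -m inch '[{"x":0,"y":0,"z":0,"turn":0,"claw":-1}]'>/dev/null;T
```

```text
t 8.875 tcp tray mm -60.8 -9.2 z 138.2 yawerr -0.08 tooly [-0.0979  0.0193 -0.995 ] toolx z 0.0997 F [-0.1  0.  -3.5] w 0.0139
t 9.25 tcp tray mm -54.1 -9.4 z 170.3 yawerr -0.08 tooly [-0.0969  0.0192 -0.9951] toolx z 0.0987 F [-0.6  0.3 -1.5] w 0.0138
t 9.375 tcp tray mm -53.4 -9.3 z 171.2 yawerr -0.08 tooly [-0.0951  0.0191 -0.9953] toolx z 0.0969 F [ 0.   0.1 -1.6] w 0.0139
t 9.5 tcp tray mm -54.7 -9.0 z 133.0 yawerr -0.08 tooly [-0.0882  0.0184 -0.9959] toolx z 0.0899 F [ 0.6 -0.2 -2.3] w 0.014
t 9.625 tcp tray mm -57.1 -9.1 z 131.2 yawerr -0.08 tooly [-0.0941  0.019  -0.9954] toolx z 0.0959 F [-1.   0.1 -1.9] w 0.0134
```

```bash
T(){ python3 -c 'from h import *;tray()'; }
python3 -m inch '[{"x":0.3,"y":1.0,"z":0,"turn":0,"claw":-1},{"x":0.5,"y":0.8,"z":0,"turn":0,"claw":-1}]' >/dev/null; T
python3 -m inch '[{"x":0.5,"y":0.05,"z":0,"turn":0,"claw":-1},{"x":0.5,"y":0.05,"z":0,"turn":0,"claw":-1}]'>/dev/null;T
python3 -m inch '[{"x":0.5,"y":0.05,"z":0,"turn":0,"claw":-1}]'>/dev/null;T
python3 -m inch '[{"x":0.3,"y":0.03,"z":0,"turn":0,"claw":-1}]'>/dev/null;T
```

```text
t 9.875 tcp tray mm -65.7 -8.9 z 114.7 yawerr -0.08 tooly [-0.0915  0.0187 -0.9956] toolx z 0.0933 F [ 0.7 -0.6 -2.6] w 0.0139
t 10.125 tcp tray mm -74.2 -8.9 z 115.4 yawerr -0.07 tooly [-0.0868  0.0181 -0.9961] toolx z 0.0886 F [ 4.6 -0.7  1.4] w 0.014
t 10.25 tcp tray mm -77.5 -8.8 z 116.2 yawerr -0.06 tooly [-0.0822  0.0175 -0.9965] toolx z 0.0839 F [ 4.9 -1.4  1.6] w 0.0141
t 10.375 tcp tray mm -79.1 -8.8 z 117.0 yawerr -0.05 tooly [-0.0782  0.017  -0.9968] toolx z 0.0799 F [ 5.5 -1.5  0.5] w 0.0138
```

Working: the tilt is falling steadily at only about 5 N. Continuing.

```bash
T(){ python3 -c 'from h import *;tray()'; }
python3 -m inch '[{"x":0.4,"y":0.1,"z":0,"turn":0,"claw":-1},{"x":0.4,"y":0.1,"z":0,"turn":0,"claw":-1}]' >/dev/null; T
python3 -m inch '[{"x":0.4,"y":0.05,"z":0,"turn":0,"claw":-1},{"x":0.4,"y":0.05,"z":0,"turn":0,"claw":-1}]'>/dev/null;T
python3 m3.py w8 | sed -n '3p'
```

```text
t 10.625 tcp tray mm -81.0 -8.7 z 118.1 yawerr -0.02 tooly [-0.0639  0.015  -0.9978] toolx z 0.0654 F [ 7.6 -2.5  3.5] w 0.0138
t 10.875 tcp tray mm -83.8 -8.7 z 119.8 yawerr -0.01 tooly [-0.0515  0.0133 -0.9986] toolx z 0.0529 F [ 7.2 -1.7  3. ] w 0.0137
301 xmin -0.0686 [(np.float64(-0.065), 0.0867), (np.float64(-0.055), 0.0875), (np.float64(-0.045), 0.0901), (np.float64(-0.035), 0.0911), (np.float64(-0.025), 0.092), (np.float64(-0.015), 0.0932), (np.float64(-0.005), 0.0943), (np.float64(0.005), 0.0956)]
```

```bash
python3 - <<'E'
from h import *
p,d=ctrl.camera('side');save('side8',cv2.resize(p[200:400,200:460],None,fx=3,fy=3))
E
```

```text
(no output)
```

View pics/side8.png

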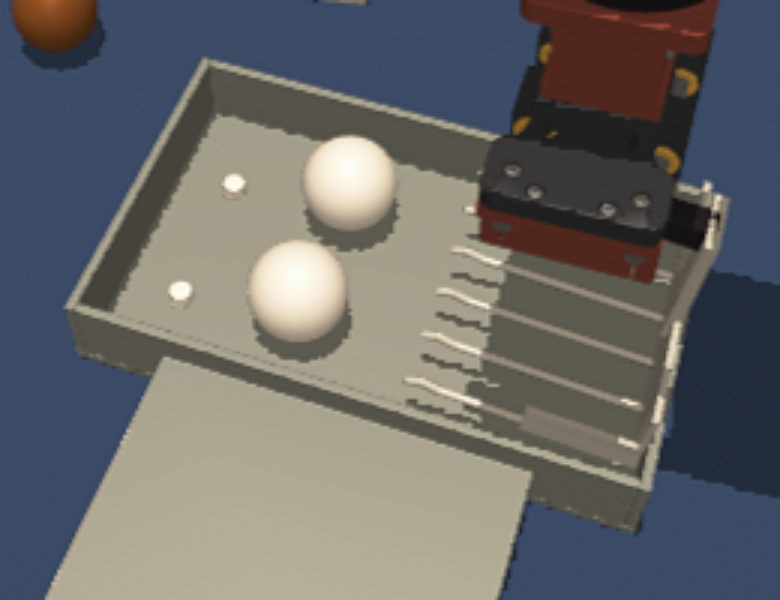

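```bash
T(){ python3 -c 'from h import *;tray()'; }
python3 -m inch '[{"x":0.4,"y":0.3,"z":0,"turn":0,"claw":-1},{"x":0.4,"y":0.3,"z":0,"turn":0,"claw":-1}]' >/dev/null; T
python3 -m inch '[{"x":0.4,"y":0.3,"z":0,"turn":0,"claw":-1},{"x":0.4,"y":0.3,"z":0,"turn":0,"claw":-1}]'>/dev/null;T
python3 m3.py w9 | sed -n '3p'
```

```text
t 11.225 tcp tray mm -84.9 -8.5 z 117.1 yawerr -0.01 tooly [-0.035   0.0114 -0.9993] toolx z 0.0363 F [ 8.5 -2.2  5.3] w 0.0138
t 11.475 tcp tray mm -85.7 -8.2 z 114.3 yawerr -0.0 tooly [-0.0182  0.0096 -0.9998] toolx z 0.0194 F [ 8.1 -1.5  5.9] w 0.014
301 xmin -0.0686 [(np.float64(-0.065), 0.0867), (np.float64(-0.055), 0.0878), (np.float64(-0.045), 0.0901), (np.float64(-0.035), 0.0914), (np.float64(-0.025), 0.0927), (np.float64(-0.015), 0.0938), (np.float64(-0.005), 0.0949), (np.float64(0.005), 0.0963)]
```

```bash
T(){ python3 -c 'from h import *;tray()'; }
python3 -m inch '[{"x":0.4,"y":0.2,"z":0,"turn":0,"claw":-1},{"x":0.4,"y":0.2,"z":0,"turn":0,"claw":-1},{"x":0.4,"y":0.2,"z":0,"turn":0,"claw":-1}]' >/dev/null; T
python3 -m inch '[{"x":-0.5,"y":0,"z":0,"turn":0,"claw":-1},{"x":-0.5,"y":0,"z":0,"turn":0,"claw":-1},{"x":-0.3,"y":0,"z":0,"turn":0,"claw":-1}]'>/dev/null;T
python3 m3.py w9 | sed -n '3p'
```

```text
t 11.9 tcp tray mm -87.1 -7.9 z 112.8 yawerr 0.01 tooly [ 0.0065  0.0068 -1.    ] toolx z -0.0054 F [ 8.9 -1.8  5.5] w 0.0136
t 12.275 tcp tray mm -76.7 -7.9 z 112.5 yawerr -0.01 tooly [ 3.0e-04  7.6e-03 -1.0e+00] toolx z 0.0009 F [-0.7 -0.5 -1.8] w 0.0136
301 xmin -0.0682 [(np.float64(-0.065), 0.0874), (np.float64(-0.055), 0.0879), (np.float64(-0.045), 0.0903), (np.float64(-0.035), 0.0916), (np.float64(-0.025), 0.0929), (np.float64(-0.015), 0.0938), (np.float64(-0.005), 0.0949), (np.float64(0.005), 0.0964)]
```

```bash
T(){ python3 -c 'from h import *;tray()'; }
python3 -m inch '[{"x":-0.2,"y":0.4,"z":0,"turn":0,"claw":-1},{"x":0,"y":0.3,"z":0,"turn":0,"claw":-1}]' >/dev/null; T
python3 -m inch '[{"x":0,"y":0.3,"z":0,"turn":0,"claw":-1}]'>/dev/null;T
python3 -m inch '[{"x":0,"y":0.3,"z":0,"turn":0,"claw":-1}]'>/dev/null;T
python3 m3.py w10 | sed -n '3p'
```

```text
t 12.575 tcp tray mm -69.9 -7.2 z 107.1 yawerr -0.04 tooly [ 0.0094  0.0074 -0.9999] toolx z -0.0082 F [ 4.7 -2.2 15.9] w 0.0139
t 12.7 tcp tray mm -66.9 -7.2 z 105.3 yawerr -0.01 tooly [ 0.0152  0.0065 -0.9999] toolx z -0.014 F [ 4.1 -2.7 12.7] w 0.0143
t 12.825 tcp tray mm -64.1 -7.2 z 103.6 yawerr 0.01 tooly [ 0.0202  0.0057 -0.9998] toolx z -0.0192 F [-9.2 -1.3 40.1] w 0.0141
301 xmin -0.0684 [(np.float64(-0.065), 0.0983), (np.float64(-0.055), 0.0955), (np.float64(-0.045), 0.0935), (np.float64(-0.035), 0.0948), (np.float64(-0.025), 0.0946), (np.float64(-0.015), 0.0943), (np.float64(-0.005), 0.0944), (np.float64(0.005), 0.0946)]
```

The scoop is flat on the floor again and square to the tool. Unloading the contact.

```bash
T(){ python3 -c 'from h import *;tray()'; }
python3 -m inch '[{"x":0,"y":-0.2,"z":0,"turn":0,"claw":-1}]' >/dev/null; T
python3 -m inch '[{"x":0,"y":0,"z":0,"turn":0,"claw":-1}]'>/dev/null;T
python3 m3.py w11 | sed -n '1,6p'; python3 m2.py w11b | grep white
```

```text
t 13.0 tcp tray mm -64.2 -7.3 z 105.7 yawerr -0.0 tooly [ 0.0197  0.0058 -0.9998] toolx z -0.0187 F [-0.1  0.1 -2.3] w 0.0139
t 13.125 tcp tray mm -64.4 -7.3 z 105.5 yawerr -0.0 tooly [ 0.0193  0.0059 -0.9998] toolx z -0.0182 F [ 0.  -0.1 -2.2] w 0.0139
222 xmin -0.0684 [(np.float64(-0.065), 0.1004), (np.float64(-0.055), 0.0944), (np.float64(-0.045), 0.093), (np.float64(-0.035), 0.0945), (np.float64(-0.025), 0.0941), (np.float64(-0.015), 0.0938), (np.float64(-0.005), 0.0938), (np.float64(0.005), 0.0883)]
262 xmin -0.0683 [(np.float64(-0.065), 0.1004), (np.float64(-0.055), 0.095), (np.float64(-0.045), 0.0932), (np.float64(-0.035), 0.0948), (np.float64(-0.025), 0.0944), (np.float64(-0.015), 0.0943), (np.float64(-0.005), 0.0942), (np.float64(0.005), 0.0942)]
301 xmin -0.0683 [(np.float64(-0.065), 0.1002), (np.float64(-0.055), 0.0948), (np.float64(-0.045), 0.0929), (np.float64(-0.035), 0.0947), (np.float64(-0.025), 0.0945), (np.float64(-0.015), 0.0942), (np.float64(-0.005), 0.0943), (np.float64(0.005), 0.094)]
340 xmin -0.0683 [(np.float64(-0.065), 0.0999), (np.float64(-0.055), 0.0948), 
[... 493 characters left out ...]
4(-0.055), 0.0939), (np.float64(-0.045), 0.0922), (np.float64(-0.035), 0.0941), (np.float64(-0.025), 0.0936), (np.float64(-0.015), 0.0936), (np.float64(-0.005), 0.0933), (np.float64(0.005), 0.0878)]
white [ 214   32   72   75 4187] tray 0.0449 0.0296 z 0.044 0.058
white [ 352   37   72   75 4181] tray 0.0425 -0.0394 z 0.045 0.058
white [222 196   4  28  48] tray -0.0327 0.0591 z 0.011 0.014
white [261 196   4  33  57] tray -0.0342 0.0331 z 0.01 0.013
white [301 196   2  25  47] tray -0.032 0.0072 z 0.01 0.013
white [340 196   2  25  48] tray -0.0318 -0.0188 z 0.011 0.013
white [379 196   3  33  49] tray -0.034 -0.0447 z 0.01 0.013
white [418 197   3  27  44] tray -0.0326 -0.0707 z 0.01 0.012
```

View pics/w11.png

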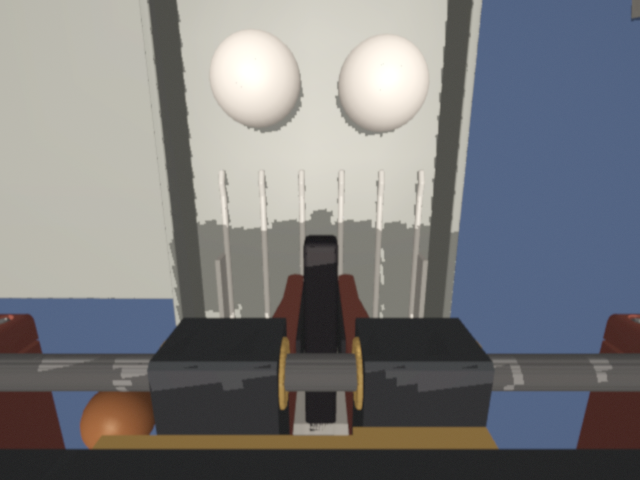

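```bash
T(){ python3 -c 'from h import *;tray()'; }
python3 -m inch '[{"x":-0.8,"y":0.02,"z":0.25,"turn":0,"claw":-1},{"x":-0.8,"y":0.02,"z":0,"turn":0,"claw":-1},{"x":-0.8,"y":0.02,"z":0,"turn":0,"claw":-1}]' >/dev/null; T
python3 -m inch '[{"x":-0.8,"y":0.02,"z":0,"turn":0,"claw":-1},{"x":-0.8,"y":0.02,"z":0,"turn":0,"claw":-1},{"x":-0.8,"y":0.02,"z":0,"turn":0,"claw":-1}]'>/dev/null;T
python3 m2.py w12 | grep white
```

```text
t 13.6 tcp tray mm -40.1 -10.0 z 104.4 yawerr 0.0 tooly [ 0.0169  0.0061 -0.9998] toolx z -0.0158 F [ 0.7  0.4 -1.6] w 0.0138
t 13.975 tcp tray mm -14.0 -10.0 z 104.1 yawerr -0.0 tooly [ 0.017   0.0061 -0.9998] toolx z -0.0159 F [-1.   0.2 -1.7] w 0.0138
white [231  57  18  19 267] tray 0.1043 0.0397 z 0.006 0.016
white [353  57  18  19 270] tray 0.1043 -0.0324 z 0.012 0.016
white [ 213  109   69   71 3753] tray 0.0595 0.0297 z 0.044 0.058
white [ 337  120   68   70 3714] tray 0.0539 -0.0345 z 0.044 0.057
white [222 196   4  28  48] tray 0.0174 0.0564 z 0.009 0.012
white [262 196   2  31  48] tray 0.0173 0.0304 z 0.009 0.012
white [301 196   2  25  45] tray 0.0182 0.0045 z 0.009 0.012
white [340 196   2  23  44] tray 0.019 -0.0215 z 0.009 0.011
white [418 197   3  28  44] tray 0.0178 -0.0735 z 0.008 0.011
white [379 200   2  27  39] tray 0.0158 -0.0474 z 0.009 0.011
```

View pics/w12.png

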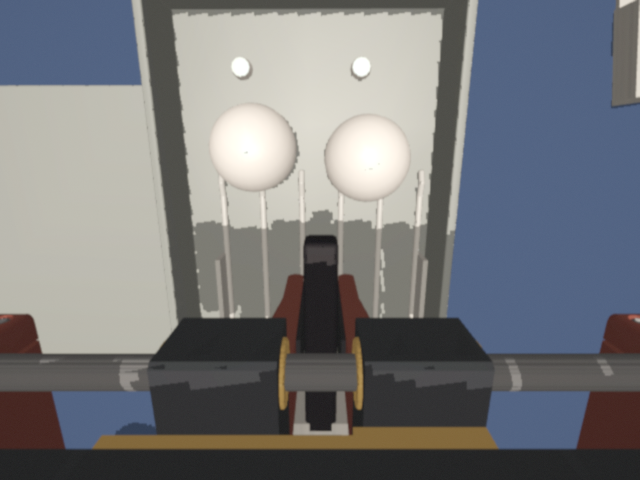

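Wrist view: the balls at (253,147) and (368,158) are being pushed ahead, with chips at (240,67) and (361,67) lined up with gaps. Continuing.

```bash
T(){ python3 -c 'from h import *;tray()'; }
python3 -m inch '[{"x":-0.7,"y":0,"z":0,"turn":0,"claw":-1},{"x":-0.7,"y":0,"z":0,"turn":0,"claw":-1},{"x":-0.7,"y":0,"z":0,"turn":0,"claw":-1}]' >/dev/null; T
python3 -m inch '[{"x":-0.7,"y":0,"z":0,"turn":0,"claw":-1},{"x":-0.7,"y":0,"z":0,"turn":0,"claw":-1}]' >/dev/null; T
python3 m2.py w13 | grep white
```

```text
t 14.4 tcp tray mm 9.2 -9.9 z 104.5 yawerr 0.0 tooly [ 0.0179  0.006  -0.9998] toolx z -0.0168 F [-0.2  0.3 -1.3] w 0.0139
t 14.65 tcp tray mm 24.1 -9.9 z 104.7 yawerr -0.0 tooly [ 0.0176  0.006  -0.9998] toolx z -0.0165 F [ 0.1 -0.6 -1.6] w 0.0135
white [ 241  115   64   65 3190] tray 0.0958 0.0166 z 0.045 0.058
white [353 114  11   6  33] tray 0.1139 -0.0308 z 0.013 0.038
white [235 121   7  12  43] tray 0.1083 0.0429 z 0.012 0.039
white [ 338  126   64   65 3168] tray 0.0903 -0.0342 z 0.046 0.058
```

View pics/w13.png

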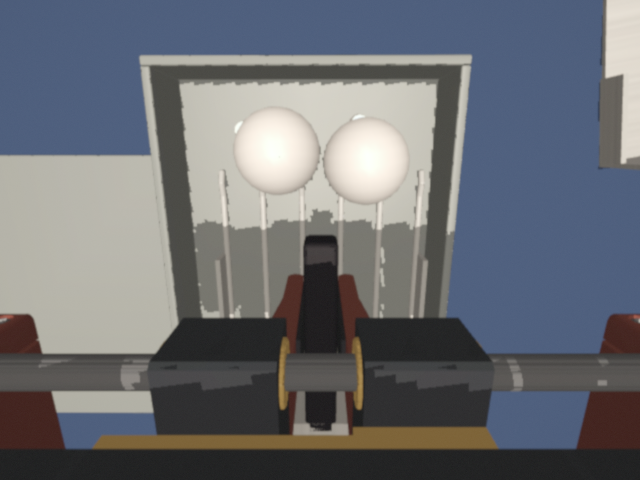

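```bash
T(){ python3 -c 'from h import *;tray()'; }
python3 -m inch '[{"x":-0.5,"y":0.05,"z":0,"turn":0,"claw":-1},{"x":-0.5,"y":0.02,"z":0,"turn":0,"claw":-1},{"x":-0.5,"y":0,"z":0,"turn":0,"claw":-1}]' >/dev/null; T
python3 -m inch '[{"x":-0.5,"y":0,"z":0,"turn":0,"claw":-1},{"x":-0.5,"y":0,"z":0,"turn":0,"claw":-1}]' >/dev/null; T
python3 m2.py w14 | grep white
```

```text
t 15.075 tcp tray mm 40.7 -9.9 z 104.3 yawerr -0.0 tooly [ 0.0182  0.006  -0.9998] toolx z -0.0171 F [-0.1 -0.5 -1.8] w 0.014
t 15.325 tcp tray mm 51.2 -9.9 z 104.3 yawerr 0.0 tooly [ 0.0177  0.006  -0.9998] toolx z -0.0166 F [-0.3  0.2 -2.6] w 0.0138
white [ 243  134   60   61 2835] tray 0.1143 0.0169 z 0.048 0.058
white [ 340  138   61   61 2851] tray 0.1125 -0.0342 z 0.048 0.059
```

View pics/w14.png

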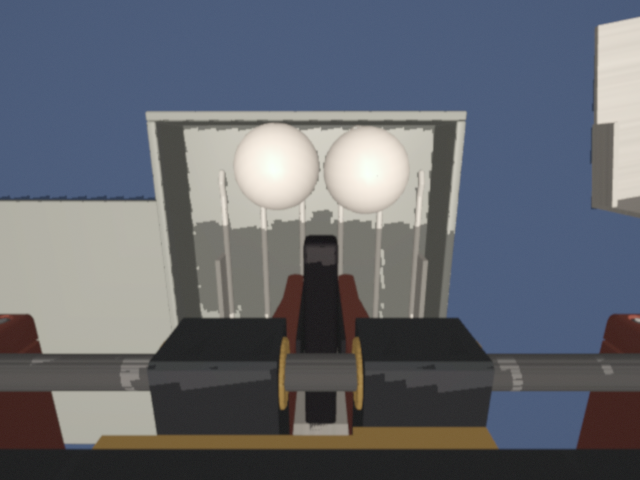

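Balls are at the end wall, at (276,166) and (366,170). Pushing the last 14 mm under them.

```bash
T(){ python3 -c 'from h import *;tray()'; }
python3 -m inch '[{"x":-0.4,"y":0,"z":0,"turn":0,"claw":-1}]' >/dev/null; T
python3 -m inch '[{"x":-0.4,"y":0.02,"z":0,"turn":0,"claw":-1}]' >/dev/null; T
python3 -m inch '[{"x":-0.4,"y":0.02,"z":0,"turn":0,"claw":-1}]' >/dev/null; T
python3 m2.py w15 | grep white
python3 - <<'E'
from h import *
p,d=ctrl.camera('side');save('side15',cv2.resize(p[200:400,200:460],None,fx=3,fy=3))
E
```

```text
t 15.5 tcp tray mm 55.8 -9.9 z 104.4 yawerr 0.0 tooly [ 0.0179  0.006  -0.9998] toolx z -0.0169 F [-0.5 -0.4 -2.5] w 0.0139
t 15.625 tcp tray mm 60.1 -9.9 z 104.3 yawerr 0.0 tooly [ 0.0181  0.0059 -0.9998] toolx z -0.017 F [-0.4  0.7 -2.6] w 0.0138
t 15.75 tcp tray mm 64.4 -9.9 z 104.1 yawerr 0.0 tooly [ 0.0182  0.0059 -0.9998] toolx z -0.0171 F [ 0.5 -0.5 -2.7] w 0.0138
white [ 243  161   60   60 2705] tray 0.1143 0.0169 z 0.05 0.06
white [ 340  161   60   60 2765] tray 0.1144 -0.0343 z 0.05 0.06
```

View pics/w15.png

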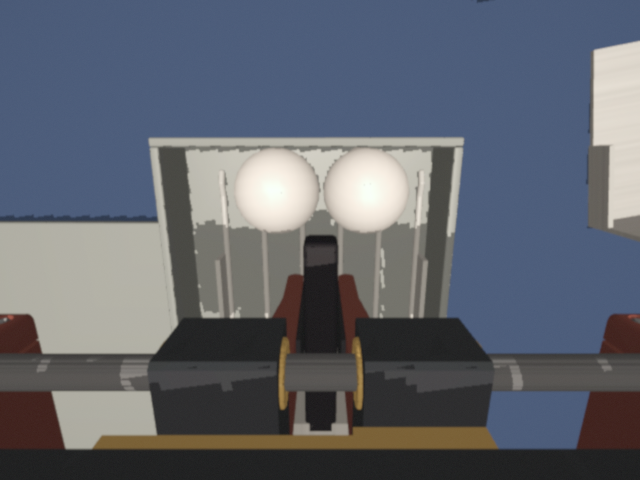

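View pics/side15.png

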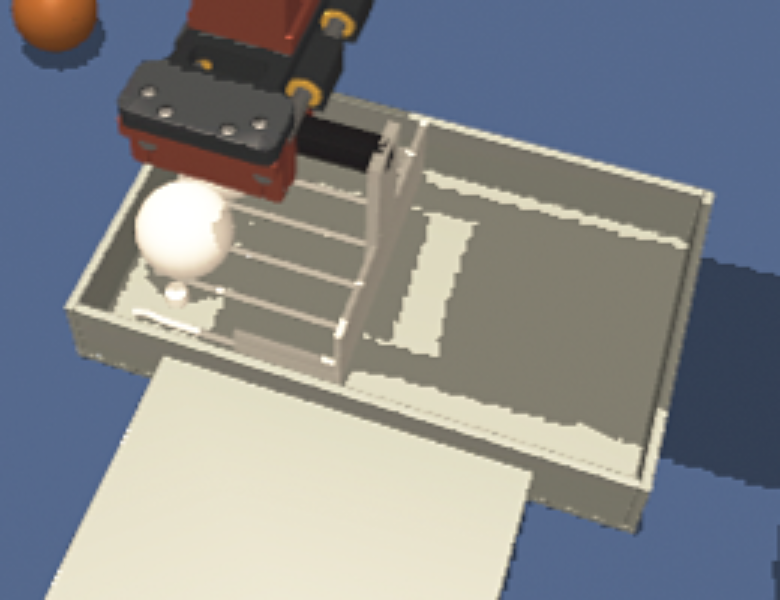

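Both balls have ridden over the humps: side view shows one ball at (185,230) on the wires and a chip at (175,293) lying in a gap. Backing off 3 mm and lifting gently.

```bash
T(){ python3 -c 'from h import *;tray()'; }
python3 -m inch '[{"x":0.2,"y":-0.05,"z":0,"turn":0,"claw":-1},{"x":0.2,"y":-0.3,"z":0,"turn":0,"claw":-1},{"x":0,"y":-0.6,"z":0,"turn":0,"claw":-1},{"x":0,"y":-0.8,"z":0,"turn":0,"claw":-1},{"x":0,"y":-0.8,"z":0,"turn":0,"claw":-1},{"x":0,"y":-0.8,"z":0,"turn":0,"claw":-1},{"x":0,"y":-0.8,"z":0,"turn":0,"claw":-1},{"x":0,"y":-0.6,"z":0,"turn":0,"claw":-1},{"x":0,"y":-0.3,"z":0,"turn":0,"claw":-1}]' >/dev/null; T
python3 m2.py w16 | grep white
python3 - <<'E'
from h import *
p,d=ctrl.camera('side');save('side16',cv2.resize(p[180:400,180:460],None,fx=2.8,fy=2.7))
p,d=ctrl.camera('scene');save('scene16',cv2.resize(p[170:330,270:430],None,fx=3.5,fy=3.5))
E
```

```text
t 16.975 tcp tray mm 59.5 -10.4 z 159.0 yawerr -0.0 tooly [ 0.02    0.0057 -0.9998] toolx z -0.0189 F [-0.   0.6 -2.5] w 0.0139
white [345 142  13  14 146] tray 0.1304 -0.0318 z 0.012 0.016
white [253 174   6  12  54] tray 0.1066 0.0433 z 0.004 0.015
```

View pics/w16.png

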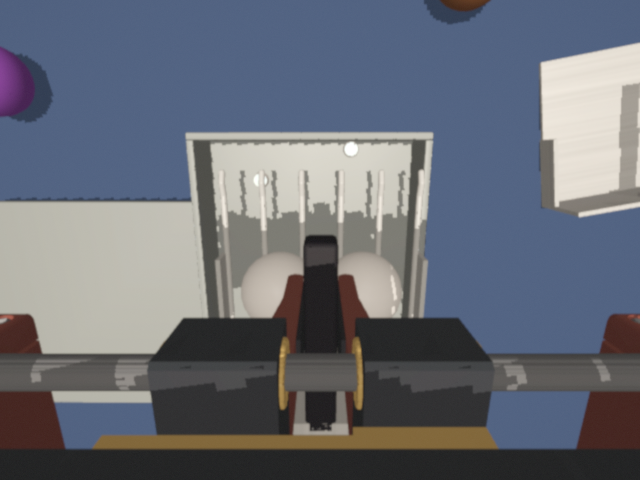

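View pics/side16.png

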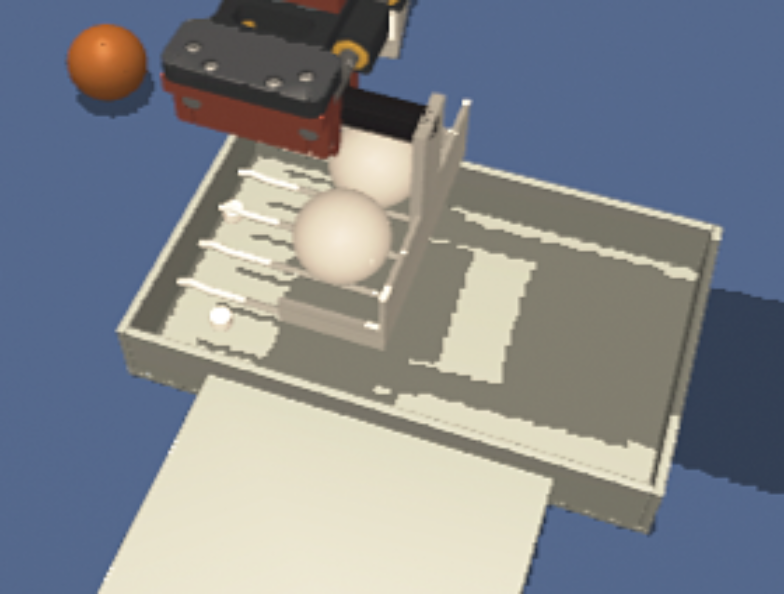

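View pics/scene16.png

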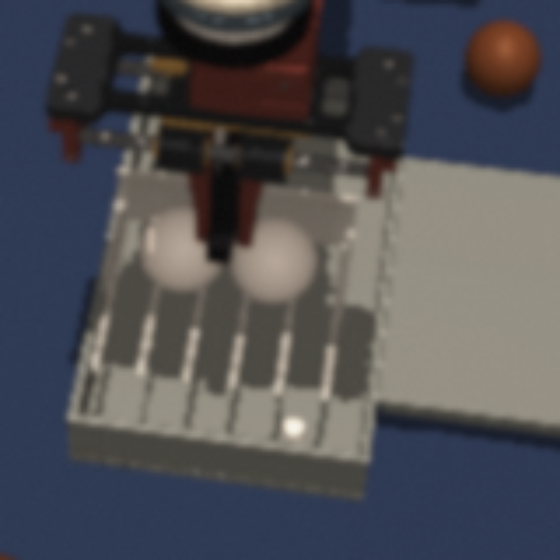

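Both balls sit at the back of the scoop, and both chips remain on the tray floor: wrist (350,149) and (260,180). Lifting a little more, then moving over the shelf gently.

```bash
T(){ python3 -c 'from h import *;tray()'; }
python3 -m inch '[{"x":0,"y":-0.6,"z":0,"turn":0,"claw":-1},{"x":0,"y":-0.8,"z":0,"turn":0,"claw":-1},{"x":0.2,"y":-0.6,"z":-0.4,"turn":0,"claw":-1},{"x":0.4,"y":0,"z":-0.8,"turn":0,"claw":-1},{"x":0.5,"y":0,"z":-1.2,"turn":0,"claw":-1},{"x":0.5,"y":0,"z":-1.4,"turn":0,"claw":-1},{"x":0.5,"y":0,"z":-1.4,"turn":0,"claw":-1},{"x":0.5,"y":0,"z":-1.4,"turn":0,"claw":-1}]' >/dev/null; T
python3 -m inch '[{"x":0.5,"y":0,"z":-1.4,"turn":0,"claw":-1},{"x":0.5,"y":0,"z":-1.4,"turn":0,"claw":-1},{"x":0.5,"y":0,"z":-1.4,"turn":0,"claw":-1},{"x":0.5,"y":0,"z":-1.4,"turn":0,"claw":-1},{"x":0.5,"y":0,"z":-1.4,"turn":0,"claw":-1},{"x":0.4,"y":0,"z":-1.2,"turn":0,"claw":-1},{"x":0.2,"y":0,"z":-0.8,"turn":0,"claw":-1},{"x":0,"y":0,"z":-0.4,"turn":0,"claw":-1}]' >/dev/null; T
python3 -m inch '[{"x":0,"y":0,"z":0,"turn":0,"claw":-1}]' >/dev/null; T
python3 m3.py w17 | sed -n '2,4p'
```

```text
t 18.125 tcp tray mm 30.5 59.9 z 179.2 yawerr -0.04 tooly [ 0.0178  0.0062 -0.9998] toolx z -0.0167 F [-0.9 -0.  -2.1] w 0.0134
t 19.125 tcp tray mm -3.2 161.7 z 179.5 yawerr 0.07 tooly [ 0.0179  0.0062 -0.9998] toolx z -0.0168 F [ 0.5  0.5 -2.5] w 0.0138
t 19.25 tcp tray mm -3.1 161.8 z 179.5 yawerr 0.09 tooly [ 0.0179  0.0061 -0.9998] toolx z -0.0168 F [-1.2  0.6 -1.5] w 0.0138
262 xmin -0.0565 [(np.float64(-0.055), 0.0933), (np.float64(-0.045), 0.0922), (np.float64(-0.035), 0.0941), (np.float64(-0.025), 0.0938), (np.float64(-0.015), 0.0937), (np.float64(-0.005), 0.0935), (np.float64(0.005), 0.0938)]
301 xmin -0.0566 [(np.float64(-0.055), 0.0931), (np.float64(-0.045), 0.0923), (np.float64(-0.035), 0.0941), (np.float64(-0.025), 0.0938), (np.float64(-0.015), 0.0936), (np.float64(-0.005), 0.0935), (np.float64(0.005), 0.0933)]
340 xmin -0.0565 [(np.float64(-0.055), 0.0931), (np.float64(-0.045), 0.0924), (np.float64(-0.035), 0.0939), (np.float64(-0.025), 0.094), (np.float64(-0.015), 0.0934), (np.float64(-0.005), 0.0934), (np.float64(0.005), 0.0929)]
```

View pics/w17.png

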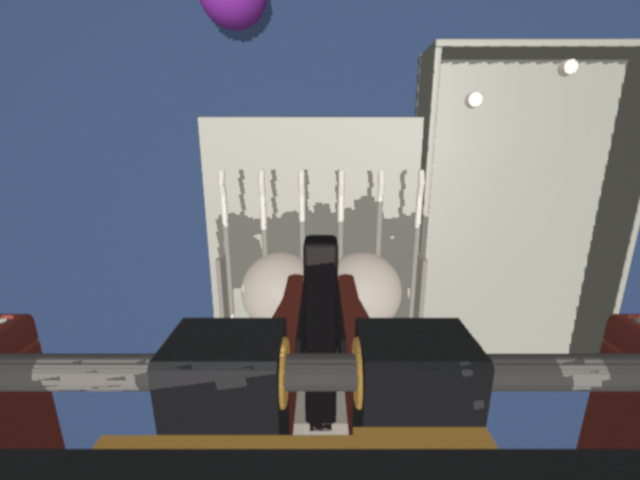

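Balls are at (280,290) and (363,290), chips still in the tray at (475,99) and (570,66). The scoop is level over the shelf. Final centring and lowering.

```bash
T(){ python3 -c 'from h import *;tray()'; }
python3 -m inch '[{"x":-0.1,"y":0.2,"z":-0.4,"turn":0,"claw":-1},{"x":-0.1,"y":0.5,"z":-0.5,"turn":0,"claw":-1},{"x":0,"y":0.8,"z":-0.1,"turn":0,"claw":-1},{"x":0,"y":0.8,"z":0,"turn":0,"claw":-1},{"x":0,"y":0.8,"z":0,"turn":0,"claw":-1},{"x":0,"y":0.6,"z":0,"turn":0,"claw":-1},{"x":0,"y":0.4,"z":0,"turn":0,"claw":-1},{"x":0,"y":0.2,"z":0,"turn":0,"claw":-1}]' >/dev/null; T
python3 -m inch '[{"x":0,"y":0.1,"z":0,"turn":0,"claw":-1},{"x":0,"y":0,"z":0,"turn":0,"claw":-1}]' >/dev/null; T
```

```text
t 20.3 tcp tray mm -0.3 171.6 z 132.8 yawerr -0.01 tooly [ 0.0165  0.0056 -0.9998] toolx z -0.0155 F [ 0.1  0.4 -2.4] w 0.0138
t 20.55 tcp tray mm -0.1 171.7 z 131.9 yawerr -0.01 tooly [ 0.0169  0.0057 -0.9998] toolx z -0.0159 F [ 0.4  0.1 -2.4] w 0.0135
```

```bash
T(){ python3 -c 'from h import *;tray()'; }
python3 -m inch '[{"x":0,"y":0.15,"z":0,"turn":0,"claw":-1},{"x":0,"y":0.1,"z":0,"turn":0,"claw":-1}]' >/dev/null; T
python3 -m inch '[{"x":0,"y":0.1,"z":0,"turn":0,"claw":-1}]' >/dev/null; T
python3 -m inch '[{"x":0,"y":0.1,"z":0,"turn":0,"claw":-1}]' >/dev/null; T
```

```text
t 20.8 tcp tray mm 0.2 171.8 z 129.7 yawerr -0.01 tooly [ 0.0178  0.0059 -0.9998] toolx z -0.0167 F [-1.   0.2 -1.8] w 0.0135
t 20.925 tcp tray mm 0.5 172.0 z 128.8 yawerr -0.01 tooly [ 0.0184  0.0062 -0.9998] toolx z -0.0173 F [0.  0.9 0.7] w 0.0141
t 21.05 tcp tray mm 0.6 172.2 z 128.6 yawerr -0.01 tooly [ 0.0187  0.0064 -0.9998] toolx z -0.0175 F [-5.  -0.2 15.2] w 0.0138
```

Contact with the shelf is flat. Unloading slightly and releasing.

```bash
T(){ python3 -c 'from h import *;tray()'; }
python3 -m inch '[{"x":0,"y":-0.05,"z":0,"turn":0,"claw":-1},{"x":0,"y":0,"z":0,"turn":0,"claw":-0.6},{"x":0,"y":0,"z":0,"turn":0,"claw":-0.4},{"x":0,"y":0,"z":0,"turn":0,"claw":0},{"x":0,"y":0,"z":0,"turn":0,"claw":0},{"x":0,"y":0,"z":0,"turn":0,"claw":0}]' >/dev/null; T
python3 m2.py w18 >/dev/null
python3 - <<'E'
from h import *
p,d=ctrl.camera('side');save('side18',p)
E
```

```text
t 21.8 tcp tray mm 1.1 172.3 z 129.5 yawerr -0.01 tooly [ 0.0198  0.0066 -0.9998] toolx z -0.0186 F [-0.2  0.5 -0.1] w 0.044
```

View pics/w18.png

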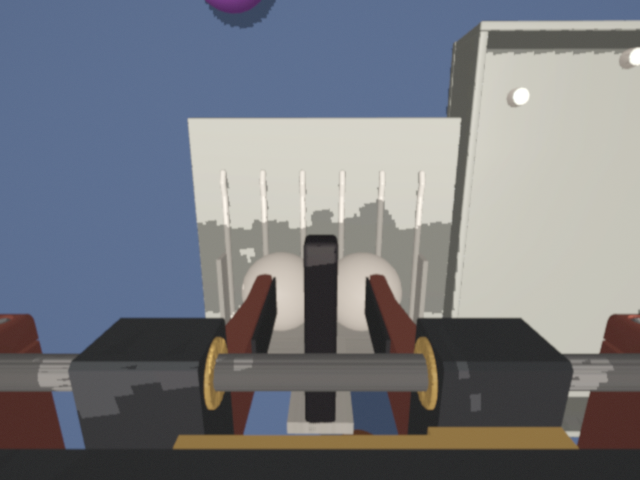

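View pics/side18.png

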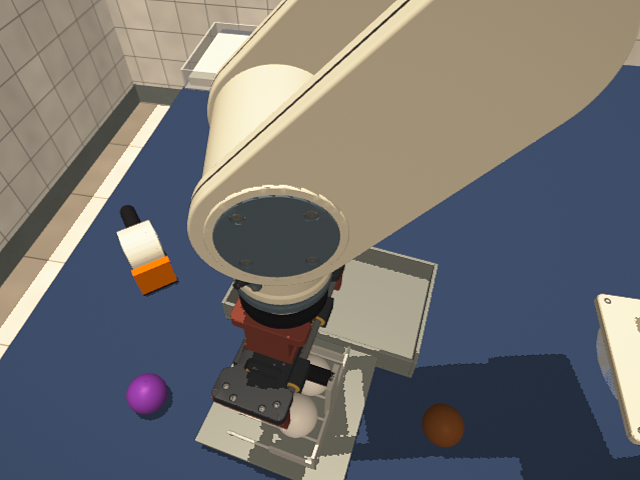

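The scoop is free and upright on the shelf, with the balls at (280,290) and (365,290) in the wrist view. Retracting.

```bash
T(){ python3 -c 'from h import *;tray()'; }
python3 -m inch '[{"x":0,"y":-1,"z":0,"turn":0,"claw":0},{"x":0,"y":-2,"z":0,"turn":0,"claw":0},{"x":0,"y":-3,"z":0,"turn":0,"claw":0},{"x":2,"y":-4,"z":0,"turn":0,"claw":0},{"x":4,"y":-3,"z":0,"turn":0,"claw":0},{"x":4,"y":-1,"z":0,"turn":0,"claw":0},{"x":0,"y":0,"z":0,"turn":0,"claw":0},{"x":0,"y":0,"z":0,"turn":0,"claw":0}]' >/dev/null; T
python3 - <<'E'
from h import *
p,d=ctrl.camera('side');save('side19',p)
p,d=ctrl.camera('wrist');save('w19',p)
E
```

```text
t 22.9 tcp tray mm -102.7 171.4 z 276.5 yawerr -0.04 tooly [ 0.0251  0.0086 -0.9996] toolx z -0.0235 F [ 0.5 -0.5  0.4] w 0.044
```

View pics/side19.png

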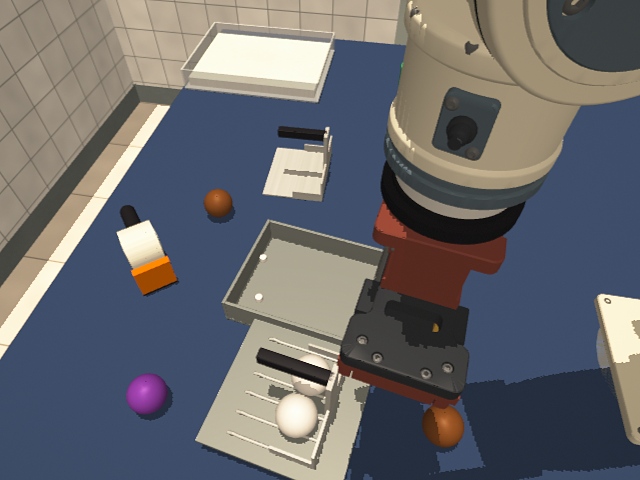

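View pics/w19.png

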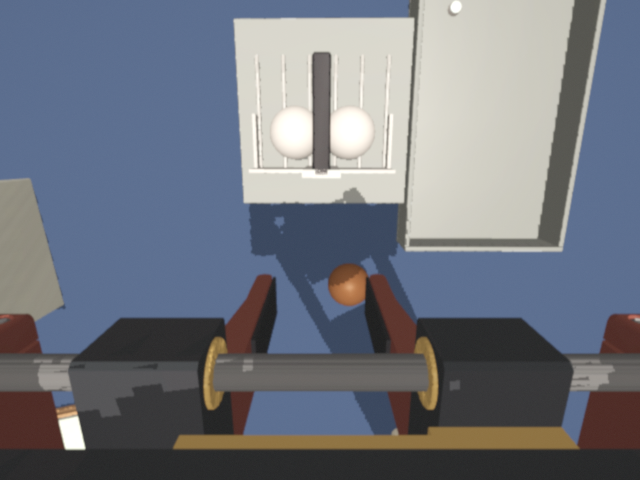

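Side view shows the scoop upright near the middle of the shelf, with both balls in it at (296,415) and (312,372), and both chips in the tray at (263,257) and (259,297). Handing in.

```bash
python3 -c 'from h import *;tray();print(ctrl.close_job())'
```

```text
t 23.0 tcp tray mm -102.7 171.2 z 275.9 yawerr -0.07 tooly [ 0.0237  0.0082 -0.9997] toolx z -0.0222 F [-0.1  0.9 -0.3] w 0.0442
the job is handed in; nothing more can be done
None
```

I scooped both white balls out with the slotted scoop and set it down upright near the middle of the shelf with both balls in it. Then I let go, backed the arm away and handed in at about 23 s.

- **Last checks:** after the arm backed away, the side and wrist pictures showed both balls in the scoop. The side picture showed both chips on the tray floor. The fingers gripped only the bar, an estimated 2 cm above the balls.
- **What went wrong:** on the first push the scoop pressed too hard on the tray floor, with a wrist reading of about 41 N up and 19 N along. The tool tipped nose-down by about 6° and the scoop slipped in the grip. I backed it gently against the tray's empty-end wall and pressed it flat on the floor. That second press also reached about 40 N up, carried through the gripped scoop; I don't know how the 40 N rule counts either one.
- **Readings that disagreed:** the tool-frame position of the wire tips differed by about 10 mm between measurements. I used the later one for the placing. The scoop looks centred on the shelf in the pictures.

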